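Run down the wing nut on an enclosure cover

TASK

The wing nut that holds down the cover of the grey electrical enclosure on the bench is still loose. Push its wings round clockwise (seen from above) with a fingertip, stroke after stroke, until the nut has run fully home and stops, then take the hand away. Do not grip or pinch the nut, do not lift anything, and leave the loose fittings, the screwdriver and the carton where they are.

Things in the scene. Friction and masses are not known exactly. Their poses are not given: they have to be found in the camera images.
- enclosure: Grey electrical enclosure lying on its back, fixed: 180 mm along its x, 240 mm along its y, flat cover at height 80 mm. Origin: centre of its underside on the bench, z up; +x is its side away from the robot at yaw 0. The wing nut's axis is vertical at enclosure x = +25 mm, y = 0.
- hood_top (a point): Centre of the top of the white breaker hood on the cover's robot side: 60 mm (x) by 150 mm (y) by 45 mm high, at enclosure x = -41 mm, y = 0, z = 125 mm; toggles to 133 mm. Its far face is 36 mm from the wing nut's axis: a fingertip can sweep round the open (+x) side of the nut but hardly between nut and hood.
- wingnut_mid (a point): On the axis of the brass wing nut, at half the height of its wings; x axis along one wing (the other is opposite), z up, turns with the nut. 64 mm over the wings; each is an upright round ear, 24 mm diameter, 9 mm thick, centred 19 mm from the axis. Hub radius up to 11 mm, top 5 mm below the point. At home the point is 107 mm over the bench.
- wingnut (a joint): Angle of the nut in rad, growing as it turns clockwise seen from above. 0 = home on a hard stop, wings along enclosure y, point x to enclosure -y. Starts at -7.5 to -5, i.e. 0.8 to 1.2 turns to go. The nut stands 0.8 mm higher per rad to go and cannot come off. It stays where it is left: about 0.04 N m to turn, 2 N at the wings.
- gland_mid (a point): Grey plastic cable gland, 32 mm diameter, 38 mm tall, standing loose on the cover near one of its far (+x) corners, about 100 mm from the nut; the point is at its centre. To be left alone.
- coupling_mid (a point): Steel conduit coupling, a tube of 31 mm outer diameter, 40 mm tall, standing loose on the cover near the other far (+x) corner; the point is at its centre. To be left alone.
- driver_grip (a point): Screwdriver with black handle lying on the bench; the point is in its handle. To be left alone.
- carton_mid (a point): Closed cardboard carton 90 x 120 x 60 mm on the bench; the point is at its centre. To be left alone.

How it is judged:
By the outcome, as a careful person would: the job done as asked, in the order asked, and still so for the second after the job is handed in, with the robot touching nothing.
It also fails if it takes over 51 s, if anything falls off the work surface, if the arm or the gripper's body presses on something with over 40 N, if the wrist force passes 120 N, or if a joint passes its speed limit or range.

ROBOT

A 6-joint arm with a two-finger parallel gripper is mounted at the origin on the work surface. World frame = base frame: x ahead of the robot, y to its left, z up, the work surface at z = 0. Lengths are in mm, angles in rad, forces in N, time in s.
With the tool pointing down it reaches from about 350 to 875 mm from the base axis. Payload 4.2 kg.
Tool frame: the origin (TCP) lies on the centre line of the jaws, within the pads' length; the fingertips stand 22 mm ahead of it and the grasp point (between the pads) lies 3 mm ahead of it (arm.nose_length is the distance from the TCP to the fingertips, in mm); z points along the fingers, x is the direction in which the jaws open and shut, and the axes are right-handed (so a half turn about z gives the same grasp; the last joint's range is limited). The gripper opens to 85 mm and grips with 20 to 120 N. Pads are 22 mm wide; open, the fingers measure 114 mm over their backs; the gripper's body (76 mm by 85 mm) begins 54 mm behind the grasp point. The pads swing forward as they close: fully open they stand 13 mm farther back than shut.
Start: joints at [-1.004, 0.385, 0.008, 0, -1.194, -0.259], TCP at [189.367, -595.6, 253.312] pointing down, gripper open.
Joint ranges: [-3.14, 3.14], [-1.21, 2.06], [-1.07, 1.41], [-3.16, 2.05], [-2.99, -0.16], [-3.1, 3.1]. Speed limits (rad/s): [2.79, 2.79, 3.14, 3.14, 3.14, 3.14].

INTERFACE

Orientations are given as a unit quaternion [x, y, z, w].
In Python, from bench import telemetry, get_image, workorder, nets, arm gives the robot as it stands.
- The arm moves only by the tool apply_moves, never from a script. Its argument "steps" is a list of rows, each an object with "hand": the opening, from 0 (shut) to 1 (fully open); "xyz": the shift along the tool's x, y, z in cm, a list of three; "delta_rot": the turn, a rotation vector about the tool's x, y, z in rad, a list of three. In form: [{"hand": hand, "xyz": [x, y, z], "delta_rot": [wx, wy, wz]}, ...]. A call has 1 to 12 rows; each row is the pose to reach, as a shift and turn from the pose commanded when the call began, along the tool's axes at that moment; what a row does not reach only later rows make up. A row lasts 1/12 s, in which the tool goes at most 41.7 mm and 7.16 degrees, less where a joint would pass 70% of its speed; a pose out of reach is approached as far as the arm can. A call with a gripper value outside its range is refused whole. The fingers move at their own pace and stop on an object; the grip force is fixed at half the most. Time passes only in rows, so rows that repeat a pose let the fingers close. It gives the time, the measured TCP pose, the force and the opening at its end, in the units of the state.
- telemetry.read_state(): the state, without advancing time (a new reading comes with each control period).
- get_image(name): name is "scene" or "top" or "wrist"; returns a dict with "frame" (384x512x3 uint8, blue, green, red), "fx", "fy", "cx", "cy" (pixels), "distortion" ([k1, k2, p1, p2, k3] as OpenCV has them; the pictures are not rectified), "origin" and "orientation" of the camera in the world. Camera axes: x right, y down, z forward; pixel columns grow to the right and rows downward; lengths in mm; the calibration is good to about 2 mm. A picture is of the moment at which its call begins. There is no depth.
- workorder.job_done(): hands the job in, once; it reports no verdict.
Trained networks look in a picture, given as the dict that the camera call returned (one of the last four; its "shot" number tells which), for a name from the list of things; names that differ only in an ending like _2 or _b are one class to them, and where a whole thing is asked for, a point or a joint stands for the part that bears it (a point fixed in the world has none). Each returns a list of dicts, best first, with "confidence" (0 to 1); they miss things now and then, are a little off and sometimes report something else, mostly with a low value. They report only what shows in the picture. A call takes as long as a camera call.
- nets.recognise(picture, label): "xyz" ([x, y, z] in mm, in world coordinates, good to about 4 mm: the middle of the surface that is visible of it).
- nets.outline_of(picture, label): "pixels" (384x512 bool, what is visible of it).
- nets.pinpoint(picture, label): "xyz" ([x, y, z] in mm, in world coordinates, good to about 4 mm: a listed point, or the origin of a listed thing).
The state is a dict: "clock": time; "joints": joint angles; "joint_vel": joint speeds; "joint_efforts": joint torques, N m; "position": TCP position; "ee_rot": TCP orientation; "contact_force": force on the tool from outside, world axes, zero at the start; "wrist_torque": the same for the moment, N m; "gripper_width": finger opening in mm.
Only numpy, scipy, OpenCV 4.12 (cv2) and the standard library are available. Lean on these libraries where they do the work, as an engineer would, in place of code of your own. Each camera call takes 0.05 s, during which the arm holds its last target.

## Working session

There is one attempt and no reset: what is moved stays moved. The work goes in short steps, Python scripts to look and compute and a tool call to move; the robot and the scene stay as the last step left them, time stands still between calls to the robot, and variables do not carry over. Pictures are saved under pics/ and viewed, and the job is handed in when it is done.

Besides the shell and the picture viewer there is one more tool, called by a JSON object that holds its "op" and its "data", one argument or row to a line. apply_moves: Moves the arm, as the interface text tells. Its arguments: {"type":"object","properties":{"steps":{"type":"array"}},"required":["steps"]}

```bash
mkdir -p pics; ls; cat > h.py <<'E'
import numpy as np, cv2
from scipy.spatial.transform import Rotation as R
from bench import telemetry, get_image, workorder, nets, arm
def proj(im,p):
    Rm=R.from_quat(im["orientation"]).as_matrix()
    pc=(np.atleast_2d(p)-np.array(im["origin"]))@Rm
    K=np.array([[im["fx"],0,im["cx"]],[0,im["fy"],im["cy"]],[0,0,1.]])
    return cv2.projectPoints(pc.reshape(-1,1,3),np.zeros(3),np.zeros(3),K,np.array(im["distortion"]))[0].reshape(-1,2)
def ray_z(im,px,z):
    K=np.array([[im["fx"],0,im["cx"]],[0,im["fy"],im["cy"]],[0,0,1.]])
    u=cv2.undistortPoints(np.array(px,float).reshape(-1,1,2),K,np.array(im["distortion"])).reshape(-1,2)
    d=np.c_[u,np.ones(len(u))]@R.from_quat(im["orientation"]).as_matrix().T
    o=np.array(im["origin"]); return o+d*((z-o[2])/d[:,2])[:,None]
E
python3 - <<'E'
from h import *
s=telemetry.read_state(); print(s, arm.nose_length)
for n in ["scene","top","wrist"]:
    im=get_image(n); cv2.imwrite(f"pics/a_{n}.png",im["frame"]); print(n,im["origin"],im["orientation"],im["fx"])
    if n=="wrist": continue
    for l in ["enclosure","hood_top","wingnut_mid","gland_mid","coupling_mid","carton_mid","driver_grip"]:
        print(l,[(np.round(r["xyz"]),round(r["confidence"],2)) for r in nets.pinpoint(im,l)[:2]])
E
```

```text
pics
{'clock': 0.0, 'joints': array([-1.00439903e+00,  3.85558021e-01,  6.66768607e-03, -4.89574226e-04,
       -1.19400305e+00, -2.58614751e-01]), 'joint_vel': array([ 1.88279131e-03,  1.11083422e-04, -1.50918252e-03,  6.80878665e-04,
        9.98933662e-05,  3.42776477e-04]), 'joint_efforts': array([-1.22135963e-03, -3.92289698e+01,  1.88395947e+01,  4.18627784e+00,
       -4.79008348e-03, -1.67787516e-05]), 'position': array([ 189.21508917, -595.1255745 ,  252.23842634]), 'ee_rot': array([ 5.90434244e-01,  8.07085034e-01,  5.93874241e-04, -8.93582173e-04]), 'contact_force': array([-0.00387966,  0.28490875, -0.56216499]), 'wrist_torque': array([ 0.04433536, -0.03436508,  0.09642414]), 'gripper_width': 85.37753161456267} 22.0
scene [1273.56126516  119.80612152  588.28811509] [ 0.56922983  0.67027166 -0.35983232 -0.31182368] 353.9809763973231
enclosure [(array([525., -56.,  -1.]), 0.85)]
hood_top [(array([492., -76., 126.]), 0.69)]
wingnut_mid [(array([551., -51., 111.]), 0.58)]
gland_mid [(array([ 625., -122.,   93.]), 0.76)]
coupling_mid [(array([554.,  44., 100.]), 0.46)]
carton_mid [(array([526., 390.,  33.]), 0.56)]
driver_grip [(array([ 493., -421.,   14.]), 0.58)]
top [ 450.9597541     5.49007006 1353.71564905] [-0.70670549  0.70673749 -0.02324003  0.02343864] 482.13084911323597
enclosure [(array([527., -57.,   2.]), 0.8)]
hood_top [(array([492., -74., 123.]), 0.97)]
wingnut_mid [(array([549., -50., 111.]), 0.4)]
gland_mid [(array([ 626., -126.,   99.]), 0.56), (array([552., -51., 112.]), 0.25)]
coupling_mid [(array([558.,  50.,  99.]), 0.5)]
carton_mid [(array([528., 390.,  27.]), 0.8), (array([558.,  50., 104.]), 0.49)]
driver_grip [(array([ 493., -419.,   12.]), 0.78)]
wrist [ 117.13135669 -619.09673506  373.82686022] [0.58286101 0.79804073 0.1235726  0.09018783] 311.19030056378364
```

```bash
python3 - <<'E'
from h import *
im=get_image("top")
e=np.array([527,-57]);
f=im["frame"]
# fit yaw by candidates
for yaw in np.radians([20,25,30]):
    c,s=np.cos(yaw),np.sin(yaw);M=np.array([[c,-s],[s,c]])
    print(np.degrees(yaw),'hood',e+M@[-41,0],'nut',e+M@[25,0])
p=proj(im,[550,-50,110])[0];print(p)
x,y=p.astype(int)
cr=f[y-75:y+75,x-100:x+100];cv2.imwrite("pics/top_c.png",cv2.resize(cr,None,fx=4,fy=4,interpolation=cv2.INTER_CUBIC));print(x-100,y-75)
im=get_image("scene");p=proj(im,[550,-50,110])[0];x,y=p.astype(int);print(p)
cv2.imwrite("pics/sc_c.png",cv2.resize(im["frame"][y-75:y+75,x-100:x+100],None,fx=4,fy=4,interpolation=cv2.INTER_CUBIC))
E
```

```text
20.0 hood [488.47260255 -71.02282588] nut [550.49231552 -48.44949642]
25.0 hood [489.84138073 -74.32734873] nut [549.65769468 -46.43454346]
29.999999999999996 hood [491.49295844 -77.5       ] nut [548.65063509 -44.5       ]
[281.55936181 185.32464224]
181 110
[228.78627898 189.37547195]
```

View pics/a_top.png

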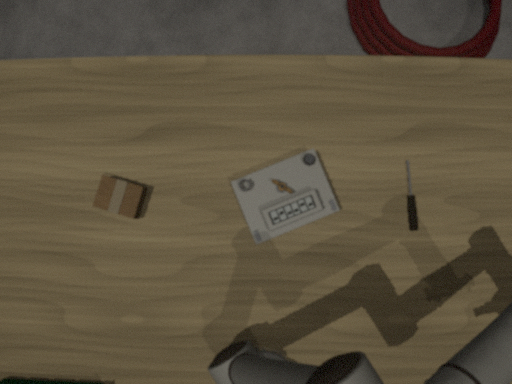

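View pics/top_c.png

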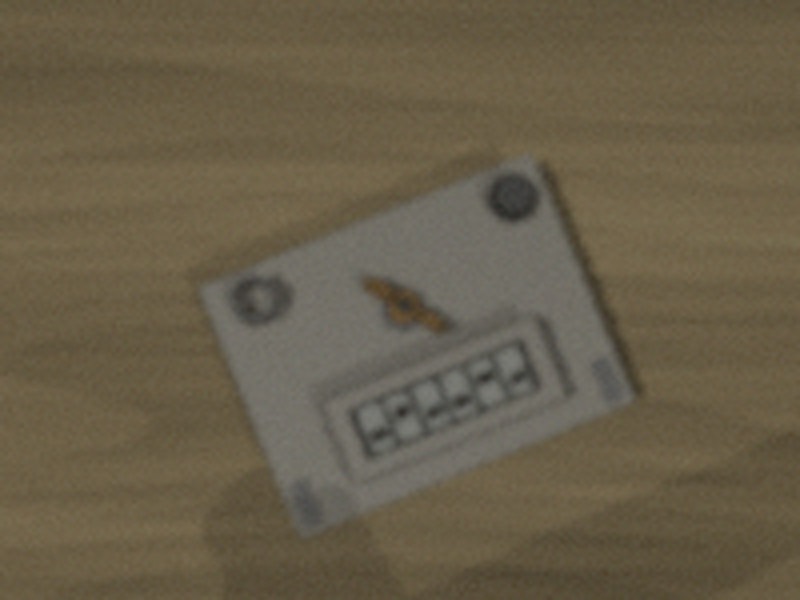

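View pics/sc_c.png

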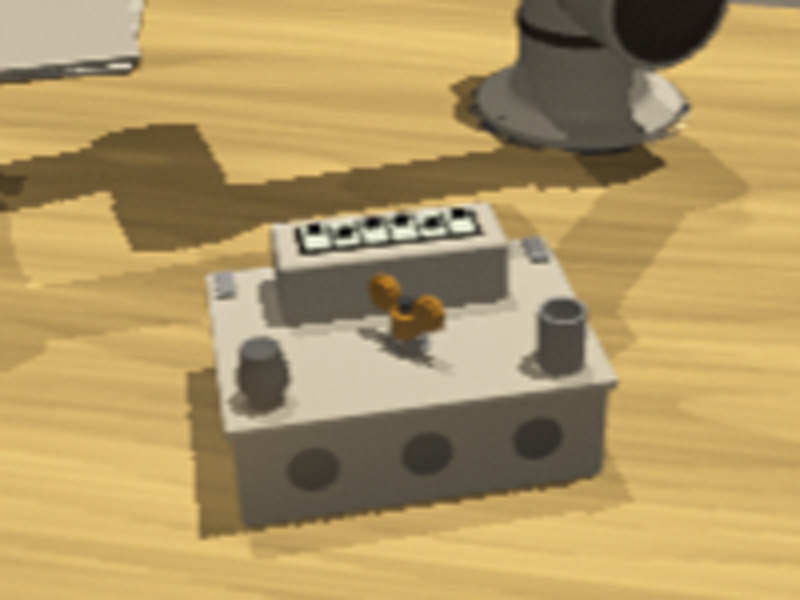

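```bash
cat >> h.py <<'E'
def topnut(im,z=111):
    """wing blob in the top picture -> centre, axis angle (world) ; by colour"""
    hsv=cv2.cvtColor(im["frame"],cv2.COLOR_BGR2HSV)
    return hsv
E
python3 - <<'E'
from h import *
im=get_image("top")
c=np.array([(203,287),(537,155),(637,400),(303,533)])/4+[181-.375,110-.375]
C=ray_z(im,c,80)[:,:2];print(np.round(C,1),C.mean(0))
for a,b in [(0,1),(1,2),(2,3),(3,0)]: d=C[b]-C[a];print(np.linalg.norm(d),np.degrees(np.arctan2(d[1],d[0])))
w=ray_z(im,np.array([(362,281),(452,328),(403,303)])/4+[181-.375,110-.375],115)[:,:2];print(w,w[:2].mean(0));d=w[1]-w[0];print(np.linalg.norm(d),np.degrees(np.arctan2(d[1],d[0])))
E
```

```text
[[ 562.9   81.7]
 [ 651.4 -140.7]
 [ 487.8 -205.9]
 [ 400.4   15.4]] [525.64180843 -62.36934145]
239.4023818933477 -68.3117654702331
176.03905988899248 -158.281137537822
237.8563047134989 111.55972833434105
175.51322723692508 22.22386969406989
[[563.70147048 -22.898152  ]
 [533.32349767 -80.83051944]
 [549.47158402 -49.30105671]] [548.51248408 -51.86433572]
65.41391617687276 -117.67115087799766
```

```bash
cat >> h.py <<'E'
NUT=np.array([549,-51.5]); YAW=21.7
def pose(th,tipz,gap=0.0,rad=26,nose=22):
    """finger block pushing a wing that lies at enclosure angle th (deg); tool x radially inward"""
    w=np.radians(th+YAW); u=np.array([np.cos(w),np.sin(w)]); v=np.array([-u[1],u[0]])
    p=NUT+rad*u+(15.5+gap)*v
    x=np.r_[-u,0]; z=np.array([0,0,-1.]); y=np.cross(z,x)
    return np.r_[p,tipz+nose],R.from_matrix(np.c_[x,y,z])
def row(s,P,Q,turn=None):
    Rs=R.from_quat(s["ee_rot"]); d=Rs.inv().apply(P-s["position"])/10
    rv=(Rs.inv()*Q).as_rotvec()
    return np.round(d,2).tolist(),np.round(rv,3).tolist()
E
python3 - <<'E'
from h import *
s=telemetry.read_state()
P,Q=pose(60,230); print(P,row(s,P,Q))
E
```

```text
[537.4156115  -23.53480837 252.        ] ([43.97, 50.5, 0.13], [-0.0, 0.0, -2.689])
```

{"op": "apply_moves", "data": {
  "steps": [
    {"hand":0,"xyz":[22,25,0],"delta_rot":[0,0,-1.3]},
    {"hand":0,"xyz":[22,25,0],"delta_rot":[0,0,-1.3]},
    {"hand":0,"xyz":[22,25,0],"delta_rot":[0,0,-1.3]},
    {"hand":0,"xyz":[22,25,0],"delta_rot":[0,0,-1.3]},
    {"hand":0,"xyz":[22,25,0],"delta_rot":[0,0,-1.3]},
    {"hand":0,"xyz":[22,25,0],"delta_rot":[0,0,-1.3]},
    {"hand":0,"xyz":[22,25,0],"delta_rot":[0,0,-1.3]},
    {"hand":0,"xyz":[22,25,0],"delta_rot":[0,0,-1.3]},
    {"hand":0,"xyz":[22,25,0],"delta_rot":[0,0,-1.3]},
    {"hand":0,"xyz":[22,25,0],"delta_rot":[0,0,-1.3]},
    {"hand":0,"xyz":[22,25,0],"delta_rot":[0,0,-1.3]},
    {"hand":0,"xyz":[22,25,0],"delta_rot":[0,0,-1.3]}
  ]
}}

```text
clock: 2.0
position: [361.3, -309.8, 253.6]
ee_rot: [-0.019, 1.0, -0.0, 0.0]
contact_force: [0.3, -0.2, -0.1]
gripper_width: 0.0
```

```bash
python3 - <<'E'
from h import *
s=telemetry.read_state(); print(s["joints"],s["position"],s["gripper_width"],s["clock"])
P,Q=pose(60,180); print(row(s,P,Q))
E
```

```text
[-3.66268240e-01  1.28444419e-01 -3.43084324e-01  5.61985031e-05
 -1.09878016e+00  4.05242692e-01] [ 361.30018986 -309.75342101  253.55246885] 0.0032410605099053697 2.0
([-18.71, 27.91, 5.16], [-0.0, 0.0, -1.387])
```

{"op": "apply_moves", "data": {
  "steps": [
    {"hand":0,"xyz":[-18.7,27.9,0],"delta_rot":[0,0,-1.387]},
    {"hand":0,"xyz":[-18.7,27.9,0],"delta_rot":[0,0,-1.387]},
    {"hand":0,"xyz":[-18.7,27.9,0],"delta_rot":[0,0,-1.387]},
    {"hand":0,"xyz":[-18.7,27.9,0],"delta_rot":[0,0,-1.387]},
    {"hand":0,"xyz":[-18.7,27.9,0],"delta_rot":[0,0,-1.387]},
    {"hand":0,"xyz":[-18.7,27.9,0],"delta_rot":[0,0,-1.387]},
    {"hand":0,"xyz":[-18.7,27.9,0],"delta_rot":[0,0,-1.387]},
    {"hand":0,"xyz":[-18.7,27.9,0],"delta_rot":[0,0,-1.387]},
    {"hand":0,"xyz":[-18.7,27.9,0],"delta_rot":[0,0,-1.387]},
    {"hand":0,"xyz":[-18.7,27.9,5.16],"delta_rot":[0,0,-1.387]},
    {"hand":0,"xyz":[-18.7,27.9,5.16],"delta_rot":[0,0,-1.387]},
    {"hand":0,"xyz":[-18.7,27.9,5.16],"delta_rot":[0,0,-1.387]}
  ]
}}

```text
clock: 3.0
position: [535.5, -24.6, 198.2]
ee_rot: [-0.654, 0.757, 0.002, -0.003]
contact_force: [0.2, -0.2, 0.0]
gripper_width: 0.2
```

```bash
cat > look.py <<'E'
from h import *
import sys
t=sys.argv[1]
s=telemetry.read_state(); print(s["joints"],s["position"],s["contact_force"],s["clock"])
for n,hw in [("scene",(60,45)),("wrist",None)]:
    im=get_image(n); f=im["frame"]
    if hw:
        x,y=proj(im,[549,-51.5,125])[0].astype(int); f=cv2.resize(f[y-hw[1]:y+hw[1],x-hw[0]:x+hw[0]],None,fx=6,fy=6,interpolation=cv2.INTER_CUBIC)
    cv2.imwrite(f"pics/{t}_{n}.png",f)
E
python3 look.py b
```

```text
[ 2.56229093e-01  2.86153035e-01 -2.86400357e-01 -1.16736229e-03
 -1.00593682e+00  1.16904021e+00] [535.48237753 -24.62215005 198.15807471] [ 0.16097431 -0.16004837  0.00050511] 3.0
```

View pics/b_scene.png

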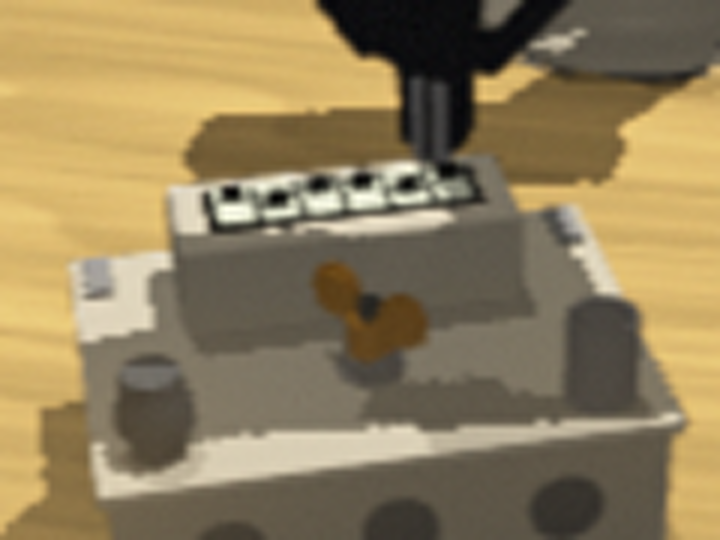

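View pics/b_wrist.png

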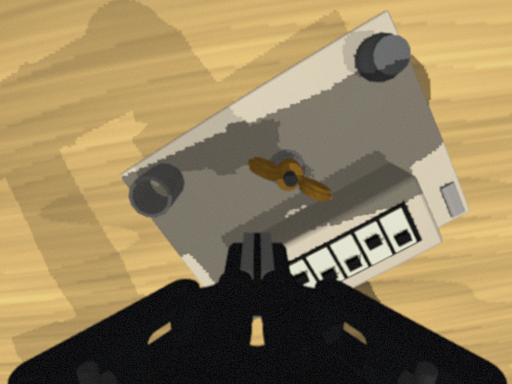

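```bash
python3 - <<'E'
from h import *
s=telemetry.read_state()
im=get_image("scene"); o=proj(im,[549,-51.5,125])[0].astype(int)-[60,45]
for z in (163,170,176,182): print(z,(proj(im,np.r_[s["position"][:2],z])[0]-o)*6)
im=get_image("wrist")
print("tip wrist",proj(im,np.r_[s["position"][:2],176])[0])
f=im["frame"]; cv2.imwrite("pics/w_c.png",cv2.resize(f[130:230,220:360],None,fx=5,fy=5,interpolation=cv2.INTER_CUBIC))
hsv=cv2.cvtColor(f,cv2.COLOR_BGR2HSV); m=cv2.inRange(hsv,(8,150,40),(25,255,255)); m[:140]=0;m[215:]=0;m[:,:230]=0;m[:,350:]=0
y,x=np.nonzero(m); print(len(x),x.min(),x.max(),y.min(),y.max())
print("hub/stud",ray_z(im,[(290,178)],108)[0]); print("ends",ray_z(im,[(250,163),(331,195)],114))
print(nets.pinpoint(im,"wingnut_mid")[:1],nets.pinpoint(im,"hood_top")[:1])
for y in (21.7,):
  pass
E
```

```text
163 [428.35964383 182.08201187]
170 [428.16924083 166.94872585]
176 [428.00480013 153.86991551]
182 [427.83920471 140.69080109]
tip wrist [257.163795   247.45019025]
1346 250 331 159 202
hub/stud [553.58576659 -51.07713866 108.        ]
ends [[570.05081524 -24.67165099 114.        ]
 [538.5047265  -78.21015545 114.        ]]
[{'xyz': [550.2, -48.1, 110.7], 'confidence': 0.7}] [{'xyz': [491.5, -75.4, 123.7], 'confidence': 0.74}]
```

View pics/w_c.png

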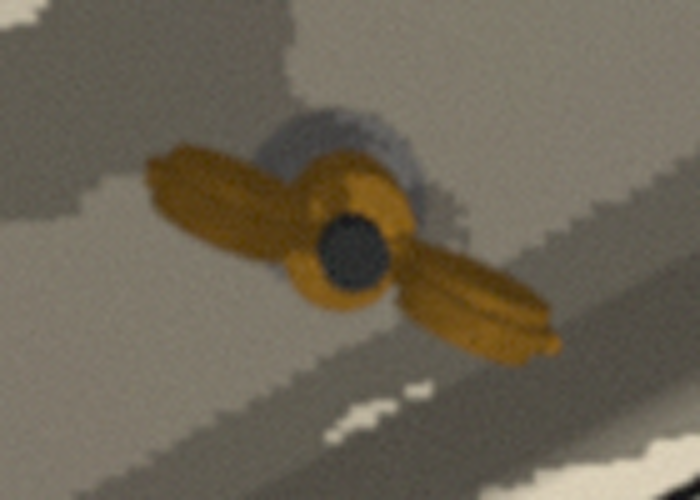

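```bash
sed -i 's/NUT=np.array(\[549,-51.5\])/NUT=np.array([551,-51])/' h.py; python3 - <<'E'
from h import *
s=telemetry.read_state()
for tz in (140,108):
    P,Q=pose(60,tz); print(row(s,P,Q))
E
```

```text
([-0.17, -0.07, 4.13], [-0.003, 0.001, -0.004])
([-0.17, -0.06, 7.33], [-0.003, 0.001, -0.004])
```

{"op": "apply_moves", "data": {
  "steps": [
    {"hand":0,"xyz":[-0.17,-0.07,2],"delta_rot":[0,0,0]},
    {"hand":0,"xyz":[-0.17,-0.07,4],"delta_rot":[0,0,0]},
    {"hand":0,"xyz":[-0.17,-0.07,5],"delta_rot":[0,0,0]},
    {"hand":0,"xyz":[-0.17,-0.07,6],"delta_rot":[0,0,0]},
    {"hand":0,"xyz":[-0.17,-0.07,6.6],"delta_rot":[0,0,0]},
    {"hand":0,"xyz":[-0.17,-0.07,7.1],"delta_rot":[0,0,0]},
    {"hand":0,"xyz":[-0.17,-0.07,7.1],"delta_rot":[0,0,0]},
    {"hand":0,"xyz":[-0.17,-0.07,7.1],"delta_rot":[0,0,0]}
  ]
}}

```text
clock: 3.97
position: [538.8, -22.9, 131.1]
ee_rot: [-0.653, 0.757, -0.0, 0.0]
contact_force: [0.4, -0.1, 0.6]
gripper_width: -0.0
```

```bash
python3 look.py c; cat > plan.py <<'E'
from h import *
import sys
# plan.py th0 th1 n z0 z1 : rows
th0,th1,n,z0,z1=[float(a) for a in sys.argv[1:6]]
s=telemetry.read_state(); print(s["position"],s["contact_force"],s["joints"][5])
n=int(n)
out=[]
for i in range(1,n+1):
    k=i/n; P,Q=pose(th0+(th1-th0)*k,z0+(z1-z0)*k); d,r=row(s,P,Q)
    out.append('{"hand": 0, "xyz": %s, "delta_rot": [0, 0, %.3f]}'%(d,r[2])); 
print("rot xy",r[:2]); print(", ".join(out))
E
python3 plan.py 60 -10 11 108 108
```

```text
[ 2.58480819e-01  3.63767502e-01 -3.67833654e-01  3.26174745e-04
 -8.38523887e-01  1.16533907e+00] [538.8266675  -22.89687884 131.08497081] [ 0.41538496 -0.08634231  0.59751007] 3.9667
[539.00247878 -22.79644894 131.43047815] [0.5378877  0.30313036 0.64842881] 1.1653638451628716
rot xy [-0.001, 0.001]
{"hand": 0, "xyz": [-0.14, -0.34, 0.14], "delta_rot": [0, 0, 0.109]}, {"hand": 0, "xyz": [-0.26, -0.65, 0.14], "delta_rot": [0, 0, 0.220]}, {"hand": 0, "xyz": [-0.35, -0.98, 0.14], "delta_rot": [0, 0, 0.331]}, {"hand": 0, "xyz": [-0.4, -1.31, 0.15], "delta_rot": [0, 0, 0.442]}, {"hand": 0, "xyz": [-0.41, -1.65, 0.15], "delta_rot": [0, 0, 0.553]}, {"hand": 0, "xyz": [-0.39, -1.98, 0.15], "delta_rot": [0, 0, 0.665]}, {"hand": 0, "xyz": [-0.33, -2.31, 0.15], "delta_rot": [0, 0, 0.776]}, {"hand": 0, "xyz": [-0.23, -2.63, 0.15], "delta_rot": [0, 0, 0.887]}, {"hand": 0, "xyz": [-0.1, -2.94, 0.15], "delta_rot": [0, 0, 0.998]}, {"hand": 0, "xyz": [0.07, -3.24, 0.15], "delta_rot": [0, 0, 1.109]}, {"hand": 0, "xyz": [0.27, -3.51, 0.15], "delta_rot": [0, 0, 1.220]}
```

View pics/c_scene.png

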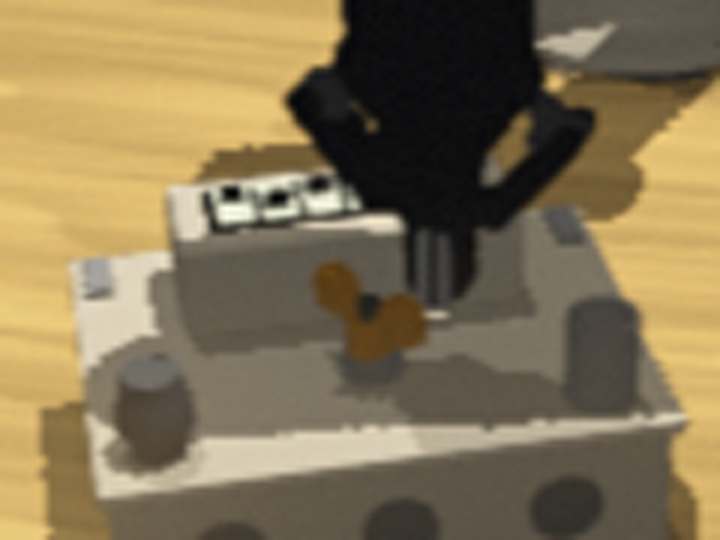

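View pics/c_wrist.png

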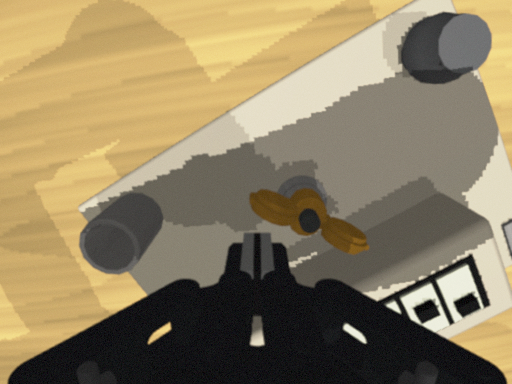

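{"op": "apply_moves", "data": {
  "steps": [
    {"hand":0,"xyz":[-0.14,-0.34,0.1],"delta_rot":[0,0,0.109]},
    {"hand":0,"xyz":[-0.26,-0.65,0.1],"delta_rot":[0,0,0.22]},
    {"hand":0,"xyz":[-0.35,-0.98,0.1],"delta_rot":[0,0,0.331]},
    {"hand":0,"xyz":[-0.4,-1.31,0.1],"delta_rot":[0,0,0.442]},
    {"hand":0,"xyz":[-0.41,-1.65,0.1],"delta_rot":[0,0,0.553]},
    {"hand":0,"xyz":[-0.39,-1.98,0.1],"delta_rot":[0,0,0.665]},
    {"hand":0,"xyz":[-0.33,-2.31,0.1],"delta_rot":[0,0,0.776]},
    {"hand":0,"xyz":[-0.23,-2.63,0.1],"delta_rot":[0,0,0.887]},
    {"hand":0,"xyz":[-0.1,-2.94,0.1],"delta_rot":[0,0,0.998]},
    {"hand":0,"xyz":[0.07,-3.24,0.1],"delta_rot":[0,0,1.109]},
    {"hand":0,"xyz":[0.27,-3.51,0.1],"delta_rot":[0,0,1.22]}
  ]
}}

```text
clock: 4.98
position: [573.1, -30.2, 130.0]
ee_rot: [-0.099, 0.995, 0.0, 0.001]
contact_force: [0.3, 1.3, -0.8]
gripper_width: 0.3
```

```bash
python3 look.py d; python3 plan.py -10 -80 11 108 107
```

```text
[ 0.22916356  0.41595054 -0.28330009 -0.00088173 -0.87044314 -0.03002557] [573.12672163 -30.21066925 130.03568448] [ 0.26594575  1.30267371 -0.82127358] 4.9833
[573.23662333 -30.55352764 130.02550722] [ 0.41502183 -0.46232159 -0.59456291] -0.024595916053126835
rot xy [0.001, 0.001]
{"hand": 0, "xyz": [-0.16, -0.3, 0.01], "delta_rot": [0, 0, 0.111]}, {"hand": 0, "xyz": [-0.29, -0.61, 0.02], "delta_rot": [0, 0, 0.222]}, {"hand": 0, "xyz": [-0.37, -0.94, 0.03], "delta_rot": [0, 0, 0.333]}, {"hand": 0, "xyz": [-0.42, -1.27, 0.04], "delta_rot": [0, 0, 0.444]}, {"hand": 0, "xyz": [-0.43, -1.6, 0.05], "delta_rot": [0, 0, 0.555]}, {"hand": 0, "xyz": [-0.41, -1.94, 0.06], "delta_rot": [0, 0, 0.666]}, {"hand": 0, "xyz": [-0.35, -2.27, 0.07], "delta_rot": [0, 0, 0.777]}, {"hand": 0, "xyz": [-0.25, -2.59, 0.07], "delta_rot": [0, 0, 0.888]}, {"hand": 0, "xyz": [-0.12, -2.9, 0.08], "delta_rot": [0, 0, 0.999]}, {"hand": 0, "xyz": [0.05, -3.19, 0.09], "delta_rot": [0, 0, 1.110]}, {"hand": 0, "xyz": [0.25, -3.46, 0.1], "delta_rot": [0, 0, 1.221]}
```

View pics/d_scene.png

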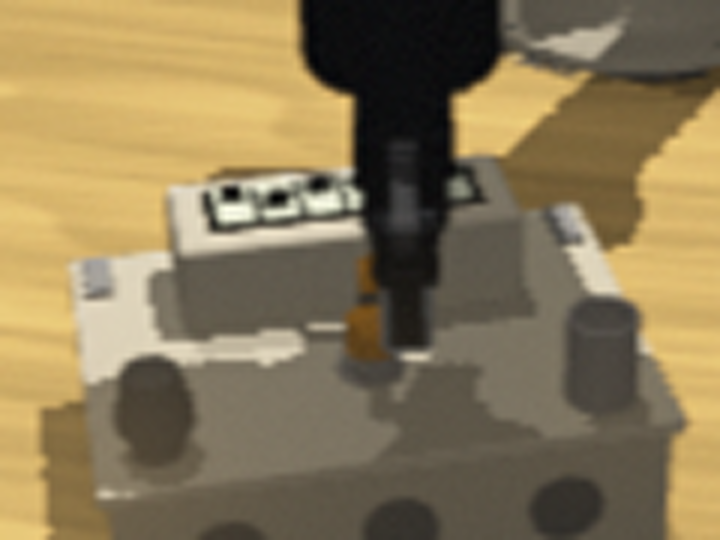

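View pics/d_wrist.png

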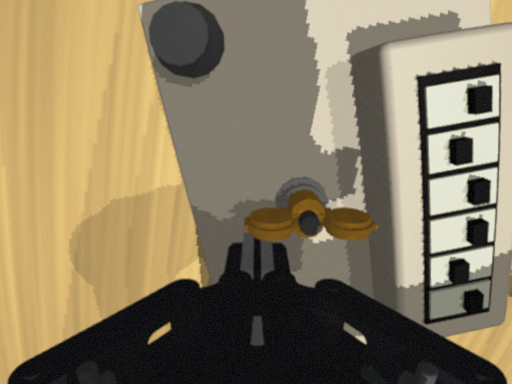

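{"op": "apply_moves", "data": {
  "steps": [
    {"hand":0,"xyz":[-0.16,-0.3,0.01],"delta_rot":[0,0,0.111]},
    {"hand":0,"xyz":[-0.29,-0.61,0.02],"delta_rot":[0,0,0.222]},
    {"hand":0,"xyz":[-0.37,-0.94,0.03],"delta_rot":[0,0,0.333]},
    {"hand":0,"xyz":[-0.42,-1.27,0.04],"delta_rot":[0,0,0.444]},
    {"hand":0,"xyz":[-0.43,-1.6,0.05],"delta_rot":[0,0,0.555]},
    {"hand":0,"xyz":[-0.41,-1.94,0.06],"delta_rot":[0,0,0.666]},
    {"hand":0,"xyz":[-0.35,-2.27,0.07],"delta_rot":[0,0,0.777]},
    {"hand":0,"xyz":[-0.25,-2.59,0.07],"delta_rot":[0,0,0.888]},
    {"hand":0,"xyz":[-0.12,-2.9,0.08],"delta_rot":[0,0,0.999]},
    {"hand":0,"xyz":[0.05,-3.19,0.09],"delta_rot":[0,0,1.11]},
    {"hand":0,"xyz":[0.25,-3.46,0.1],"delta_rot":[0,0,1.221]}
  ]
}}

```text
clock: 6.0
position: [577.9, -64.7, 129.2]
ee_rot: [0.488, 0.873, 0.001, 0.001]
contact_force: [1.0, 2.0, 0.4]
gripper_width: -0.0
```

```bash
python3 look.py e; python3 plan.py -80 -140 10 107 106.5
```

```text
[ 1.66789194e-01  4.27596229e-01 -2.65956092e-01 -4.51879707e-04
 -8.75041629e-01 -1.18552727e+00] [577.9261015  -64.65606095 129.23919162] [0.95888722 2.03121214 0.35275184] 6.0
[577.67480778 -64.98627955 129.24895442] [-0.17296258  1.5877024  -0.35762836] -1.1808059594300528
rot xy [0.002, -0.0]
{"hand": 0, "xyz": [-0.16, -0.27, 0.03], "delta_rot": [0, 0, 0.108]}, {"hand": 0, "xyz": [-0.27, -0.56, 0.03], "delta_rot": [0, 0, 0.212]}, {"hand": 0, "xyz": [-0.36, -0.87, 0.04], "delta_rot": [0, 0, 0.317]}, {"hand": 0, "xyz": [-0.41, -1.18, 0.04], "delta_rot": [0, 0, 0.422]}, {"hand": 0, "xyz": [-0.43, -1.49, 0.05], "delta_rot": [0, 0, 0.527]}, {"hand": 0, "xyz": [-0.42, -1.81, 0.05], "delta_rot": [0, 0, 0.631]}, {"hand": 0, "xyz": [-0.37, -2.12, 0.06], "delta_rot": [0, 0, 0.736]}, {"hand": 0, "xyz": [-0.29, -2.43, 0.06], "delta_rot": [0, 0, 0.841]}, {"hand": 0, "xyz": [-0.18, -2.73, 0.07], "delta_rot": [0, 0, 0.946]}, {"hand": 0, "xyz": [-0.04, -3.01, 0.07], "delta_rot": [0, 0, 1.050]}
```

View pics/e_wrist.png

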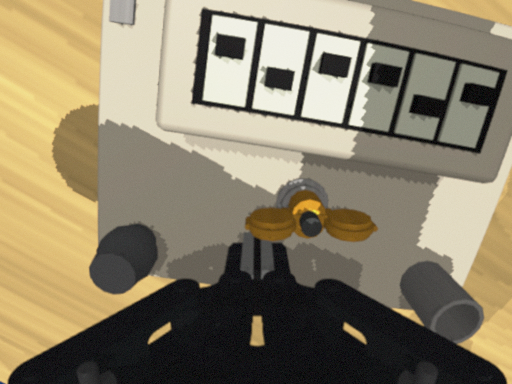

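{"op": "apply_moves", "data": {
  "steps": [
    {"hand":0,"xyz":[-0.16,-0.27,0.03],"delta_rot":[0,0,0.108]},
    {"hand":0,"xyz":[-0.27,-0.56,0.03],"delta_rot":[0,0,0.212]},
    {"hand":0,"xyz":[-0.36,-0.87,0.04],"delta_rot":[0,0,0.317]},
    {"hand":0,"xyz":[-0.41,-1.18,0.04],"delta_rot":[0,0,0.422]},
    {"hand":0,"xyz":[-0.43,-1.49,0.05],"delta_rot":[0,0,0.527]},
    {"hand":0,"xyz":[-0.42,-1.81,0.05],"delta_rot":[0,0,0.631]},
    {"hand":0,"xyz":[-0.37,-2.12,0.06],"delta_rot":[0,0,0.736]},
    {"hand":0,"xyz":[-0.29,-2.43,0.06],"delta_rot":[0,0,0.841]},
    {"hand":0,"xyz":[-0.18,-2.73,0.07],"delta_rot":[0,0,0.946]},
    {"hand":0,"xyz":[-0.04,-3.01,0.07],"delta_rot":[0,0,1.05]}
  ]
}}

```text
clock: 6.93
position: [552.8, -81.2, 128.6]
ee_rot: [0.859, 0.512, 0.001, 0.001]
contact_force: [1.1, 0.0, -1.9]
gripper_width: 0.4
```

```bash
python3 look.py f; python3 - <<'E'
from h import *
s=telemetry.read_state()
P,Q=pose(-140,106.5,gap=6);print("backoff",row(s,P,Q))
P,Q=pose(-140,165,gap=6);print("up",row(s,P,Q))
E
```

```text
[ 1.44441530e-01  3.94722155e-01 -3.24472514e-01  7.43898502e-04
 -8.49197628e-01 -2.21138229e+00] [552.7592057  -81.23583493 128.57842571] [ 1.09660724  0.04670096 -1.86624008] 6.9333
backoff ([-0.0, 0.61, 0.01], [0.001, -0.001, 0.002])
up ([0.0, 0.62, -5.84], [0.001, -0.001, 0.002])
```

View pics/f_wrist.png

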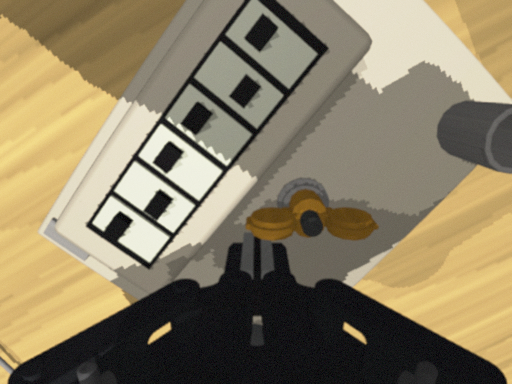

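View pics/f_scene.png

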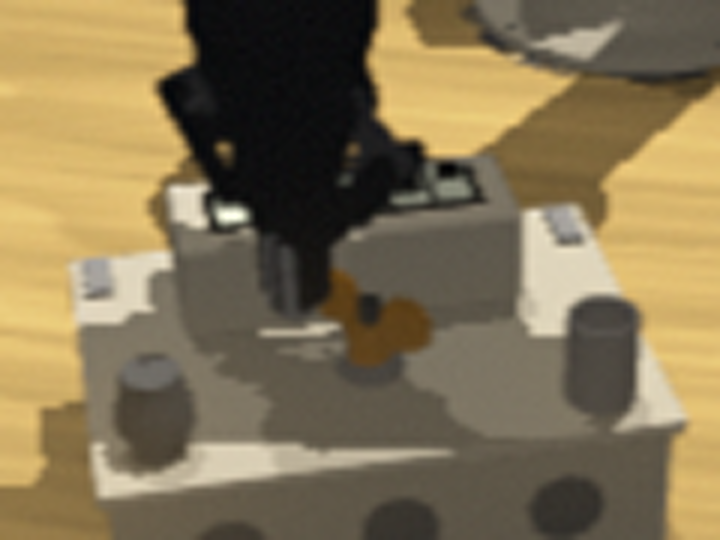

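{"op": "apply_moves", "data": {
  "steps": [
    {"hand":0,"xyz":[0,0.7,0],"delta_rot":[0,0,0]},
    {"hand":0,"xyz":[0,0.7,-0.5],"delta_rot":[0,0,0]},
    {"hand":0,"xyz":[0,0.7,-3.5],"delta_rot":[0,0,0]},
    {"hand":0,"xyz":[0,0.7,-6],"delta_rot":[0,0,0]},
    {"hand":0,"xyz":[0,0.7,-6],"delta_rot":[0,0,-1]},
    {"hand":0,"xyz":[0,0.7,-6],"delta_rot":[0,0,-1]},
    {"hand":0,"xyz":[0,0.7,-6],"delta_rot":[0,0,-1]},
    {"hand":0,"xyz":[0,0.7,-6],"delta_rot":[0,0,-1]},
    {"hand":0,"xyz":[0,0.7,-6],"delta_rot":[0,0,-1]},
    {"hand":0,"xyz":[0,0.7,-6],"delta_rot":[0,0,-1]},
    {"hand":0,"xyz":[0,0.7,-6],"delta_rot":[0,0,-1]},
    {"hand":0,"xyz":[0,0.7,-6],"delta_rot":[0,0,-1]}
  ]
}}

```text
clock: 8.03
position: [558.3, -84.8, 188.4]
ee_rot: [0.505, 0.863, -0.0, -0.0]
contact_force: [-0.3, -0.2, -0.4]
gripper_width: 0.0
```

```bash
python3 - <<'E'
from h import *
s=telemetry.read_state(); print(s["position"],s["joints"][5])
P,Q=pose(60,165);print(row(s,P,Q))
E
```

```text
[558.2912737  -84.75286748 188.35408898] -1.1942689586846775
([6.3, 1.38, 0.13], [-0.0, -0.0, -2.484])
```

{"op": "apply_moves", "data": {
  "steps": [
    {"hand":0,"xyz":[3,0.7,0],"delta_rot":[0,0,-1.4]},
    {"hand":0,"xyz":[6.3,1.38,0],"delta_rot":[0,0,-1.4]},
    {"hand":0,"xyz":[6.3,1.38,0],"delta_rot":[0,0,-1.4]},
    {"hand":0,"xyz":[6.3,1.38,0],"delta_rot":[0,0,-1.4]},
    {"hand":0,"xyz":[6.3,1.38,0],"delta_rot":[0,0,-1.4]},
    {"hand":0,"xyz":[6.3,1.38,0],"delta_rot":[0,0,-1.4]},
    {"hand":0,"xyz":[6.3,1.38,0],"delta_rot":[0,0,-1.4]},
    {"hand":0,"xyz":[6.3,1.38,0],"delta_rot":[0,0,-1.4]},
    {"hand":0,"xyz":[6.3,1.38,0],"delta_rot":[0,0,-1.4]},
    {"hand":0,"xyz":[6.3,1.38,0],"delta_rot":[0,0,-1.4]},
    {"hand":0,"xyz":[6.3,1.38,0],"delta_rot":[0,0,-1.4]},
    {"hand":0,"xyz":[6.3,1.38,0],"delta_rot":[0,0,-1.4]}
  ]
}}

```text
clock: 9.03
position: [540.0, -22.9, 188.4]
ee_rot: [-0.168, 0.986, -0.0, -0.0]
contact_force: [-0.3, 0.6, -0.4]
gripper_width: 0.1
```

```bash
python3 - <<'E'
from h import *
s=telemetry.read_state(); print(s["position"],s["joints"][5])
P,Q=pose(60,165);print(row(s,P,Q))
E
```

```text
[539.98728777 -22.88849957 188.36736128] 0.0805315724019975
([0.06, 0.01, 0.14], [-0.0, -0.0, -1.087])
```

{"op": "apply_moves", "data": {
  "steps": [
    {"hand":0,"xyz":[0,0,0],"delta_rot":[0,0,-1.087]},
    {"hand":0,"xyz":[0,0,0],"delta_rot":[0,0,-1.087]},
    {"hand":0,"xyz":[0,0,0],"delta_rot":[0,0,-1.087]},
    {"hand":0,"xyz":[0,0,0],"delta_rot":[0,0,-1.087]},
    {"hand":0,"xyz":[0,0,0],"delta_rot":[0,0,-1.087]},
    {"hand":0,"xyz":[0,0,0],"delta_rot":[0,0,-1.087]},
    {"hand":0,"xyz":[0,0,0],"delta_rot":[0,0,-1.087]},
    {"hand":0,"xyz":[0,0,0],"delta_rot":[0,0,-1.087]},
    {"hand":0,"xyz":[0,0,0],"delta_rot":[0,0,-1.087]},
    {"hand":0,"xyz":[0,0,0],"delta_rot":[0,0,-1.087]}
  ]
}}

```text
clock: 9.87
position: [539.9, -22.8, 188.2]
ee_rot: [-0.652, 0.758, -0.0, -0.0]
contact_force: [0.3, -0.2, -0.2]
gripper_width: -0.0
```

```bash
python3 look.py g; python3 - <<'E'
from h import *
s=telemetry.read_state(); print(s["position"],s["joints"][5])
P,Q=pose(62,106);print(row(s,P,Q))
im=get_image("wrist"); print(ray_z(im,[(290,178)],105)); print(nets.pinpoint(im,"wingnut_mid")[:1])
E
```

```text
[ 2.57964435e-01  2.99884276e-01 -2.94946308e-01  1.33475812e-04
 -9.76012528e-01  1.16291622e+00] [539.92250483 -22.84521693 188.24315577] [ 0.28701372 -0.2140119  -0.17284363] 9.8667
[539.89383657 -22.80702136 188.18268298] 1.1592892950813487
([0.09, 0.13, 6.02], [-0.0, -0.0, -0.043])
[[558.18253039 -48.36901289 105.        ]]
[]
```

View pics/g_wrist.png

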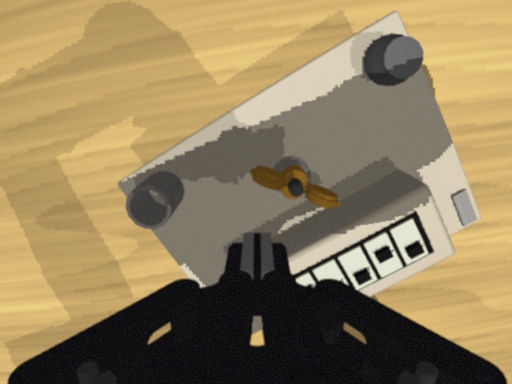

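{"op": "apply_moves", "data": {
  "steps": [
    {"hand":0,"xyz":[0.09,0.13,2],"delta_rot":[0,0,-0.043]},
    {"hand":0,"xyz":[0.09,0.13,3.5],"delta_rot":[0,0,-0.043]},
    {"hand":0,"xyz":[0.09,0.13,4.8],"delta_rot":[0,0,-0.043]},
    {"hand":0,"xyz":[0.09,0.13,5.5],"delta_rot":[0,0,-0.043]},
    {"hand":0,"xyz":[0.09,0.13,6],"delta_rot":[0,0,-0.043]},
    {"hand":0,"xyz":[0.09,0.13,6],"delta_rot":[0,0,-0.043]},
    {"hand":0,"xyz":[0.09,0.13,6],"delta_rot":[0,0,-0.043]}
  ]
}}

```text
clock: 10.65
position: [538.7, -23.4, 128.4]
ee_rot: [-0.668, 0.744, -0.0, 0.0]
contact_force: [0.1, -0.9, 0.3]
gripper_width: -0.5
```

```bash
python3 plan.py 62 -12 12 106 105.5
```

```text
[538.74410982 -23.41621347 128.36638947] [ 0.1352093  -0.87187528  0.32859406] 1.2051226614113064
rot xy [-0.0, 0.0]
{"hand": 0, "xyz": [-0.14, -0.26, 0.04], "delta_rot": [0, 0, 0.110]}, {"hand": 0, "xyz": [-0.26, -0.56, 0.05], "delta_rot": [0, 0, 0.217]}, {"hand": 0, "xyz": [-0.35, -0.88, 0.05], "delta_rot": [0, 0, 0.325]}, {"hand": 0, "xyz": [-0.4, -1.2, 0.05], "delta_rot": [0, 0, 0.433]}, {"hand": 0, "xyz": [-0.42, -1.52, 0.06], "delta_rot": [0, 0, 0.540]}, {"hand": 0, "xyz": [-0.4, -1.85, 0.06], "delta_rot": [0, 0, 0.648]}, {"hand": 0, "xyz": [-0.35, -2.17, 0.07], "delta_rot": [0, 0, 0.755]}, {"hand": 0, "xyz": [-0.26, -2.48, 0.07], "delta_rot": [0, 0, 0.863]}, {"hand": 0, "xyz": [-0.14, -2.79, 0.08], "delta_rot": [0, 0, 0.971]}, {"hand": 0, "xyz": [0.02, -3.07, 0.08], "delta_rot": [0, 0, 1.078]}, {"hand": 0, "xyz": [0.2, -3.34, 0.08], "delta_rot": [0, 0, 1.186]}, {"hand": 0, "xyz": [0.41, -3.59, 0.09], "delta_rot": [0, 0, 1.294]}
```

{"op": "apply_moves", "data": {
  "steps": [
    {"hand":0,"xyz":[-0.14,-0.26,0.04],"delta_rot":[0,0,0.11]},
    {"hand":0,"xyz":[-0.26,-0.56,0.05],"delta_rot":[0,0,0.217]},
    {"hand":0,"xyz":[-0.35,-0.88,0.05],"delta_rot":[0,0,0.325]},
    {"hand":0,"xyz":[-0.4,-1.2,0.05],"delta_rot":[0,0,0.433]},
    {"hand":0,"xyz":[-0.42,-1.52,0.06],"delta_rot":[0,0,0.54]},
    {"hand":0,"xyz":[-0.4,-1.85,0.06],"delta_rot":[0,0,0.648]},
    {"hand":0,"xyz":[-0.35,-2.17,0.07],"delta_rot":[0,0,0.755]},
    {"hand":0,"xyz":[-0.26,-2.48,0.07],"delta_rot":[0,0,0.863]},
    {"hand":0,"xyz":[-0.14,-2.79,0.08],"delta_rot":[0,0,0.971]},
    {"hand":0,"xyz":[0.02,-3.07,0.08],"delta_rot":[0,0,1.078]},
    {"hand":0,"xyz":[0.2,-3.34,0.08],"delta_rot":[0,0,1.186]},
    {"hand":0,"xyz":[0.41,-3.59,0.09],"delta_rot":[0,0,1.294]}
  ]
}}

```text
clock: 11.65
position: [574.2, -31.0, 128.0]
ee_rot: [-0.082, 0.997, 0.0, 0.001]
contact_force: [0.1, 1.5, -0.4]
gripper_width: 0.1
```

```bash
python3 plan.py -12 -72 10 105 104.5
```

```text
[574.19894654 -30.96745883 128.03806126] [ 0.08010512  1.54476796 -0.382137  ] -0.06357594146053215
rot xy [0.001, 0.001]
{"hand": 0, "xyz": [-0.13, -0.31, 0.11], "delta_rot": [0, 0, 0.099]}, {"hand": 0, "xyz": [-0.24, -0.61, 0.11], "delta_rot": [0, 0, 0.204]}, {"hand": 0, "xyz": [-0.33, -0.91, 0.12], "delta_rot": [0, 0, 0.308]}, {"hand": 0, "xyz": [-0.39, -1.22, 0.12], "delta_rot": [0, 0, 0.413]}, {"hand": 0, "xyz": [-0.41, -1.54, 0.13], "delta_rot": [0, 0, 0.518]}, {"hand": 0, "xyz": [-0.4, -1.86, 0.13], "delta_rot": [0, 0, 0.623]}, {"hand": 0, "xyz": [-0.36, -2.17, 0.14], "delta_rot": [0, 0, 0.727]}, {"hand": 0, "xyz": [-0.28, -2.48, 0.14], "delta_rot": [0, 0, 0.832]}, {"hand": 0, "xyz": [-0.17, -2.78, 0.15], "delta_rot": [0, 0, 0.937]}, {"hand": 0, "xyz": [-0.04, -3.06, 0.15], "delta_rot": [0, 0, 1.041]}
```

{"op": "apply_moves", "data": {
  "steps": [
    {"hand":0,"xyz":[-0.13,-0.31,0.11],"delta_rot":[0,0,0.099]},
    {"hand":0,"xyz":[-0.24,-0.61,0.11],"delta_rot":[0,0,0.204]},
    {"hand":0,"xyz":[-0.33,-0.91,0.12],"delta_rot":[0,0,0.308]},
    {"hand":0,"xyz":[-0.39,-1.22,0.12],"delta_rot":[0,0,0.413]},
    {"hand":0,"xyz":[-0.41,-1.54,0.13],"delta_rot":[0,0,0.518]},
    {"hand":0,"xyz":[-0.4,-1.86,0.13],"delta_rot":[0,0,0.623]},
    {"hand":0,"xyz":[-0.36,-2.17,0.14],"delta_rot":[0,0,0.727]},
    {"hand":0,"xyz":[-0.28,-2.48,0.14],"delta_rot":[0,0,0.832]},
    {"hand":0,"xyz":[-0.17,-2.78,0.15],"delta_rot":[0,0,0.937]},
    {"hand":0,"xyz":[-0.04,-3.06,0.15],"delta_rot":[0,0,1.041]}
  ]
}}

```text
clock: 12.48
position: [580.1, -61.0, 126.6]
ee_rot: [0.425, 0.905, 0.001, 0.001]
contact_force: [0.5, 1.4, -1.5]
gripper_width: 0.3
```

```bash
python3 look.py i; python3 plan.py -72 -96 8 104.5 104.5
```

```text
[ 1.72479114e-01  4.32910141e-01 -2.64755007e-01 -5.09238862e-04
 -8.70223425e-01 -1.04938727e+00] [580.06069685 -61.04538615 126.64905968] [ 0.48374651  1.42367218 -1.45678164] 12.4833
[579.87532847 -61.35511847 126.61161629] [0.59737094 0.75951423 1.11633243] -1.0442242819314034
rot xy [0.002, 0.001]
{"hand": 0, "xyz": [-0.04, -0.15, 0.01], "delta_rot": [0, 0, 0.058]}, {"hand": 0, "xyz": [-0.1, -0.29, 0.01], "delta_rot": [0, 0, 0.110]}, {"hand": 0, "xyz": [-0.17, -0.44, 0.01], "delta_rot": [0, 0, 0.163]}, {"hand": 0, "xyz": [-0.22, -0.59, 0.01], "delta_rot": [0, 0, 0.215]}, {"hand": 0, "xyz": [-0.27, -0.74, 0.01], "delta_rot": [0, 0, 0.267]}, {"hand": 0, "xyz": [-0.31, -0.89, 0.01], "delta_rot": [0, 0, 0.320]}, {"hand": 0, "xyz": [-0.34, -1.05, 0.01], "delta_rot": [0, 0, 0.372]}, {"hand": 0, "xyz": [-0.36, -1.2, 0.01], "delta_rot": [0, 0, 0.425]}
```

View pics/i_wrist.png

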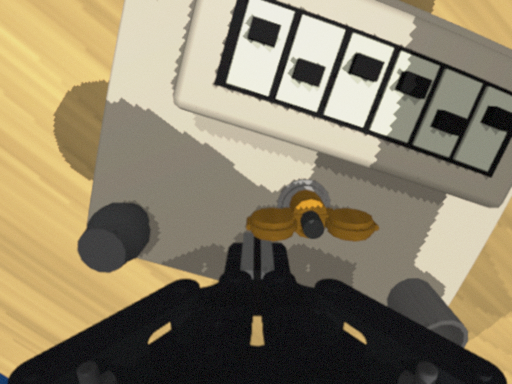

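{"op": "apply_moves", "data": {
  "steps": [
    {"hand":0,"xyz":[-0.04,-0.15,0.01],"delta_rot":[0,0,0.058]},
    {"hand":0,"xyz":[-0.1,-0.29,0.01],"delta_rot":[0,0,0.11]},
    {"hand":0,"xyz":[-0.17,-0.44,0.01],"delta_rot":[0,0,0.163]},
    {"hand":0,"xyz":[-0.22,-0.59,0.01],"delta_rot":[0,0,0.215]},
    {"hand":0,"xyz":[-0.27,-0.74,0.01],"delta_rot":[0,0,0.267]},
    {"hand":0,"xyz":[-0.27,-0.74,0.01],"delta_rot":[0,0,0.267]}
  ]
}}

```text
clock: 13.08
position: [576.3, -68.2, 126.4]
ee_rot: [0.538, 0.843, 0.001, 0.001]
contact_force: [1.7, 0.9, 0.1]
gripper_width: 0.2
```

```bash
python3 plan.py -87 -97 5 104.5 104.5
```

```text
[576.25893444 -68.21380305 126.4420511 ] [1.65329114 0.92027972 0.08180554] -1.2987707607272476
rot xy [0.003, 0.001]
{"hand": 0, "xyz": [-0.03, -0.12, -0.01], "delta_rot": [0, 0, 0.037]}, {"hand": 0, "xyz": [-0.08, -0.21, -0.01], "delta_rot": [0, 0, 0.072]}, {"hand": 0, "xyz": [-0.13, -0.31, -0.01], "delta_rot": [0, 0, 0.107]}, {"hand": 0, "xyz": [-0.17, -0.4, -0.01], "delta_rot": [0, 0, 0.142]}, {"hand": 0, "xyz": [-0.21, -0.5, -0.01], "delta_rot": [0, 0, 0.177]}
```

{"op": "apply_moves", "data": {
  "steps": [
    {"hand":0,"xyz":[-0.03,-0.12,-0.01],"delta_rot":[0,0,0.037]},
    {"hand":0,"xyz":[-0.08,-0.21,-0.01],"delta_rot":[0,0,0.072]},
    {"hand":0,"xyz":[-0.08,-0.21,-0.01],"delta_rot":[0,0,0.072]}
  ]
}}

```text
clock: 13.33
position: [575.3, -69.6, 126.5]
ee_rot: [0.568, 0.823, 0.001, 0.002]
contact_force: [2.8, 1.0, 0.1]
gripper_width: 0.2
```

{"op": "apply_moves", "data": {
  "steps": [
    {"hand":0,"xyz":[-0.05,-0.1,0],"delta_rot":[0,0,0.035]},
    {"hand":0,"xyz":[-0.05,-0.1,0],"delta_rot":[0,0,0.035]}
  ]
}}

```text
clock: 13.5
position: [575.3, -70.0, 126.6]
ee_rot: [0.582, 0.813, 0.002, 0.002]
contact_force: [5.1, 2.2, -2.4]
gripper_width: -0.3
```

{"op": "apply_moves", "data": {
  "steps": [
    {"hand":0,"xyz":[-0.04,-0.1,0],"delta_rot":[0,0,0.035]},
    {"hand":0,"xyz":[-0.04,-0.1,0],"delta_rot":[0,0,0.035]}
  ]
}}

```text
clock: 13.67
position: [575.3, -70.4, 126.7]
ee_rot: [0.596, 0.803, 0.003, 0.003]
contact_force: [6.2, 3.0, -1.6]
gripper_width: 0.3
```

{"op": "apply_moves", "data": {
  "steps": [
    {"hand":0,"xyz":[0,-0.1,0],"delta_rot":[0,0,0]},
    {"hand":0,"xyz":[0,-0.2,0],"delta_rot":[0,0,0]},
    {"hand":0,"xyz":[0,-0.2,0],"delta_rot":[0,0,0]}
  ]
}}

```text
clock: 13.92
position: [574.8, -70.5, 126.9]
ee_rot: [0.596, 0.803, 0.004, 0.004]
contact_force: [9.2, 4.1, -4.4]
gripper_width: -0.0
```

```bash
python3 look.py j
```

```text
[ 1.57512896e-01  4.23037509e-01 -2.81194295e-01  3.23473702e-05
 -8.54609622e-01 -1.43384896e+00] [574.84284037 -70.50837179 126.93172568] [ 9.24710169  4.11304922 -4.41672265] 13.9167
```

View pics/j_wrist.png

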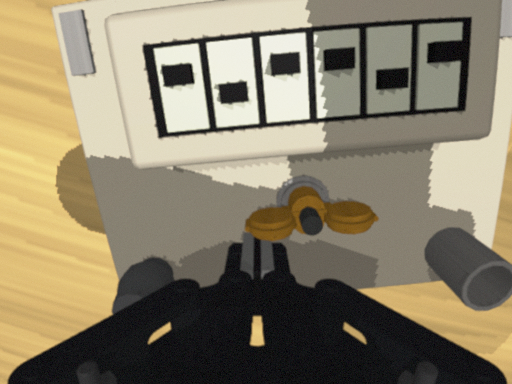

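{"op": "apply_moves", "data": {
  "steps": [
    {"hand":0,"xyz":[0,0.3,0],"delta_rot":[0,0,0]},
    {"hand":0,"xyz":[0,1,0],"delta_rot":[0,0,0]},
    {"hand":0,"xyz":[0,1,-0.5],"delta_rot":[0,0,0]},
    {"hand":0,"xyz":[0,1,-4],"delta_rot":[0,0,0]},
    {"hand":0,"xyz":[0,1,-8],"delta_rot":[0,0,0]},
    {"hand":0,"xyz":[0,1,-12],"delta_rot":[0,0,0]},
    {"hand":0,"xyz":[0,1,-12],"delta_rot":[0,0,0]}
  ]
}}

```text
clock: 14.6
position: [583.3, -69.9, 255.4]
ee_rot: [0.596, 0.803, 0.004, 0.007]
contact_force: [0.8, 0.7, 0.8]
gripper_width: -0.2
```

```bash
python3 look.py k; python3 - <<'E'
from h import *
s=telemetry.read_state()
Rs=R.from_quat(s["ee_rot"]); print(Rs.inv().apply(np.array([0,-250,0]))/10)
E
```

```text
[ 0.15819243  0.31215263 -0.09692349  0.00430682 -1.14638896 -1.43817641] [583.27284418 -69.86796893 255.39106122] [0.82660528 0.70169377 0.81116624] 14.6
[-2.39520197e+01 -7.16243484e+00 -1.67315809e-02]
```

View pics/k_wrist.png

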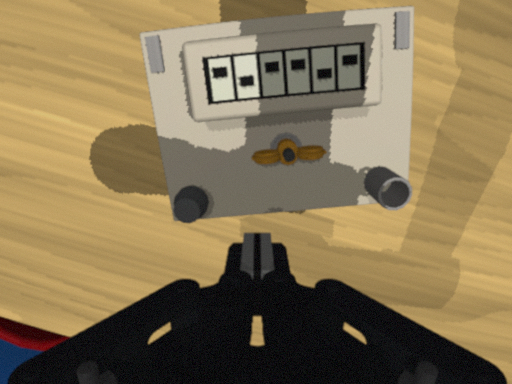

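View pics/k_scene.png

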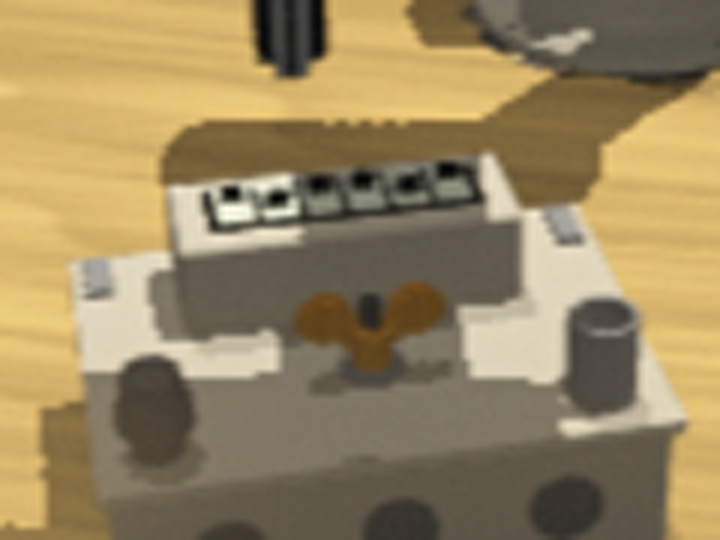

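```bash
python3 - <<'E'
from h import *
im=get_image("wrist"); f=im["frame"]
cv2.imwrite("pics/l.png",cv2.resize(f[80:230,130:420],None,fx=2.7,fy=2.7,interpolation=cv2.INTER_CUBIC))
hsv=cv2.cvtColor(f,cv2.COLOR_BGR2HSV); m=cv2.inRange(hsv,(8,160,40),(25,255,255)); m[:135]=0;m[172:]=0;m[:,:245]=0;m[:,335:]=0
y,x=np.nonzero(m);print(len(x))
for sel in (x<272,x>304):print(x[sel].mean(),y[sel].mean())
a=np.array([[x[x<272].mean(),y[x<272].mean()],[x[x>304].mean(),y[x>304].mean()]])
w=ray_z(im,a,112);d=w[0]-w[1];print(w,np.degrees(np.arctan2(d[1],d[0])))
c=ray_z(im,[(142,33),(174,221),(409,205),(413,8)],80)
for i,j in((1,2),(0,3),(0,1),(3,2)):
  d=c[i]-c[j];print(np.degrees(np.arctan2(d[1],d[0])))
E
```

```text
883
262.53246753246754 159.9090909090909
313.027397260274 155.64383561643837
[[559.82602511 -70.67309074 112.        ]
 [544.07675636 -31.18017901 112.        ]] -68.25851794840506
-69.14288067045396
-68.02180048006511
-158.4086430286212
-156.86879582978148
```

View pics/l.png

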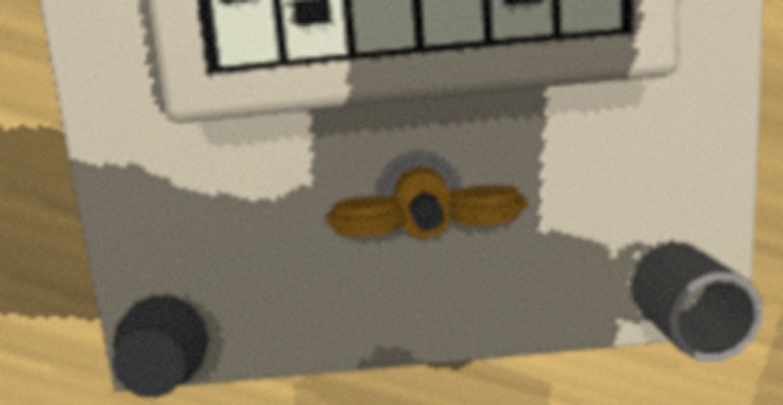

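{"op": "apply_moves", "data": {
  "steps": [
    {"hand":0,"xyz":[-3,-1,0],"delta_rot":[0,0,0]},
    {"hand":0,"xyz":[-7,-2,0],"delta_rot":[0,0,0]},
    {"hand":0,"xyz":[-11,-3.2,0],"delta_rot":[0,0,0]},
    {"hand":0,"xyz":[-15,-4.4,0],"delta_rot":[0,0,0]},
    {"hand":0,"xyz":[-18,-5.4,0],"delta_rot":[0,0,0]},
    {"hand":0,"xyz":[-20,-6,0],"delta_rot":[0,0,0]},
    {"hand":0,"xyz":[-20,-6,0],"delta_rot":[0,0,0]},
    {"hand":0,"xyz":[-20,-6,0],"delta_rot":[0,0,0]}
  ]
}}

```text
clock: 15.42
position: [578.0, -278.9, 243.1]
ee_rot: [0.598, 0.801, -0.001, -0.002]
contact_force: [-0.5, 0.7, -1.0]
gripper_width: -0.1
```

```bash
python3 - <<'E'
from h import *
im=get_image("top")
for l in ["gland_mid","coupling_mid","carton_mid","driver_grip"]:
    print(l,[(np.round(r["xyz"]),round(r["confidence"],2)) for r in nets.pinpoint(im,l)[:2]])
s=telemetry.read_state();print(s["clock"],s["contact_force"],np.abs(s["joint_vel"]).max())
print(workorder.job_done())
E
```

```text
gland_mid [(array([ 625., -124.,   94.]), 0.52)]
coupling_mid [(array([554.,  48., 102.]), 0.5)]
carton_mid [(array([532., 391.,  28.]), 0.64)]
driver_grip [(array([ 497., -419.,   11.]), 0.55)]
15.6667 [-0.30078765 -0.3748016   0.34935085] 0.007412066063804945
the job is handed in; nothing more can be done
None
```

The wing nut is run fully home against its stop, and the job was handed in at about 15.7 s of the 51 s allowed. I pushed the wings clockwise with the shut fingertips in two strokes round the open side, about 310° in all by my measurement.

- **Stop reached:** at the end the push force rose from about 2 N to about 10 N while the nut stopped turning.
- **Angle:** with the hand away, the wrist picture put the wings at -68.3°. The enclosure's y edges measured -68.0° to -69.1°, so they line up with home.
- **Other things:** the gland, coupling, carton and screwdriver were all found within about 5 mm of where they started, which is no more than the networks' own error.
- **Hand clear:** it is off to one side, about 20 cm away and at 243 mm height, with wrist force near zero.

No check failed. The networks missed the nut in one wrist picture, and the first estimates of its axis differed by a few millimetres. I used their average, and every stroke went as planned.

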